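# Tape measure through the return box's swing flap

## Task

Return the tape measure through the self-closing flap of the tool return box: push the flap open with one finger and, while that finger holds it open, push the tape measure along the deck with the other finger until it drops over the edge into the bin. Do not pick the tape measure up, do not let the flap touch it, and leave the other things where they are. At the end the tape measure lies in the bin and the flap has swung shut again.

Things in the scene. Friction and masses are not known exactly. Their poses are not given: they have to be found in the camera images.
- return_box: Tool return box of grey sheet metal, fixed, open at the top, 335 mm long (x), 170 mm wide (y). Origin: on the bench, in the plane of the shut flap, midway between the side walls. Its x points along the lane from the deck (near the robot) through the flap into the bin, y to the left, z up. Inner faces of the 5 mm side walls at y = -80 and +80 mm; nothing covers it from above.
- deck_edge (a point): Middle of the far edge of the box's flat deck, on the deck's top, 75 mm above the bench, right under the shut flap. The deck runs back 160 mm from here (to box x = -160 mm) between side walls 22 mm higher than the deck; beyond the edge is a straight drop into the bin.
- bin_floor (a point): Middle of the bin's floor, 4 mm above the bench. The bin is inside 170 mm long (box x = 0 to 170 mm) and 160 mm wide, with side and end walls up to 130 mm above the bench.
- flap_hinge (a point): Point on the flap's vertical hinge line, on the left post (box x = 0, y = +80 mm), 107.5 mm above the bench. The two posts of the flap, left and right, reach 140 mm above the bench.
- flap (a joint): Angle of the self-closing flap (rad): 0 shut across the lane, up to 1.45 swung into the bin (box +x); it opens only that way. Upright aluminium plate, 4 mm thick, 80 to 135 mm above the bench, reaching from the hinge to box y = -78 mm when shut. A light spring shuts it at once when let go: 0.02 N m when shut, 0.1 wide open (0.5 to 2.5 N at 40 mm from the hinge).
- flap_middle (a point): Middle of the flap plate, 78 mm from the hinge line and half way up; moves with the flap.
- tape_measure: Tape measure in a yellow case, a block 34 mm (its x) by 66 mm (its y) by 62 mm tall, 0.14 to 0.26 kg, standing on the deck before the flap, a broad side towards the robot. Origin: middle of its underside; its x points along the lane, up to 0.12 rad off. It starts 57 to 105 mm before the flap, right of the lane's middle; the deck to its left is empty.
- tape_measure_middle (a point): Centre of the tape measure's case, 31 mm above its underside.
- label_roll_a: Bystander, to be left alone: the wider white label roll, 70 mm diameter, 60 mm tall, standing left of the return box. Origin: middle of its underside.
- label_roll_b: Bystander, to be left alone: the narrower white label roll, 61 mm diameter, 60 mm tall, standing left of the return box, nearer the robot. Origin: middle of its underside.
- stapler: Bystander, to be left alone: stapler, 34 x 149 x 48 mm, on the bench at the right side of the return box. Origin: middle of its underside.
- glue_stick: Bystander, to be left alone: glue stick standing upright, 29 mm diameter, 94 mm tall, on the bench right of the return box's far part. Origin: middle of its underside.
- note_pad: Bystander, to be left alone: small square note pad, 76 x 77 x 13 mm, lying on the bench to the left. Origin: middle of its underside.
Not all that is in view belongs to the job. What is meant by the tape_measure is not purple, and is the larger of those in its own colour.

How it is judged (in metres and radians):
On the way, in this order (a step that is already met when the one before it is completed fails the run):
1. a finger pushes the flap open (over 0.25 rad) while the tape measure is still before it (contact force between the fingers and flap above 0.2 N and value of joint flap above 0.25 rad and x of tape_measure_middle in the frame of return_box below -0.017 m), for 0.05 s.
2. the middle of the tape measure passes the flap's plane while a finger still holds the flap open (over 0.5 rad) (contact force between the fingers and flap above 0.2 N and value of joint flap above 0.5 rad and x of tape_measure_middle in the frame of return_box above -0.005 m), for 0.05 s.
At the end, for the whole second after the job is handed in: The tape measure lies at rest inside the bin, its centre between the bin walls and less than 60 mm above the bench, and the flap is shut to within 0.08 rad (x of tape_measure_middle in the frame of return_box between 0 and 0.17 m and y of tape_measure_middle in the frame of return_box between -0.08 and 0.08 m and z of tape_measure_middle in the frame of return_box below 0.06 m and value of joint flap below 0.08 rad and linear speed of tape_measure below 0.03 m/s); the robot touches nothing.
It fails at once if the tape measure is lifted: its centre rises more than 15 mm above its height when standing on the deck (z of tape_measure_middle in the frame of return_box above 0.121 m).
It fails at once if the flap presses on the tape measure (over 0.5 N) (contact force between flap and tape_measure above 0.5 N).
It fails at once if a bystander (label rolls, stapler, glue stick, note pad) is moved more than 20 mm (distance of any of label_roll_a, label_roll_b, stapler, glue_stick, note_pad from where it was at the start of the episode above 0.02 m).
It also fails if it takes over 35 s, if anything falls off the work surface, if the arm or the gripper's body presses on something with over 40 N, if the wrist force passes 120 N, or if a joint passes its speed limit or range.

## Robot

A 6-joint arm with a two-finger parallel gripper is mounted at the origin on a cart in front of the work surface, level with it; the furniture and walls round the work are solid. World frame = base frame: x ahead of the robot, y to its left, z up, the work surface at z = 0. Lengths are in m, angles in degrees, forces in N, time in s.
With the tool pointing down it reaches from about 0.25 to 0.725 m from the base axis. Payload 9.7 kg.
Tool frame: the origin (TCP) lies at the very end of the fingers, on their centre line; the grasp point (between the pads) lies grasp_offset behind it (grasp_offset is the distance from the TCP to the grasp point, in m); z points along the fingers, y is the line along which they close (so a half turn about z gives the same grasp; the last joint's range is limited). The gripper opens to 85 mm and grips with 20 to 120 N. Pads are 22 mm wide; open, the fingers measure 114 mm over their backs; the gripper's body (76 mm by 85 mm) begins 54 mm behind the grasp point. The pads swing forward as they close: fully open they stand 13 mm farther back than shut.
Start: joints at [69.672, 4.979, 10.078, 95.1, 0, 90], TCP at [0.191, 0.516, 0.231] pointing down, gripper open.
Joint ranges: [-179.16, 179.16], [-48.56, 103.87], [-65.8, 70.77], [-126.05, 130.52], [-82.76, 87.17], [-180, 180]. Speed limits (degrees/s): [127.2, 127.2, 147.25, 180, 180, 180].

## Interface

Orientations are given as [roll, pitch, yaw] about the fixed x, y, z axes, in that order (R = Rz(yaw) Ry(pitch) Rx(roll)).
In Python, from workcell import get_obs, camera, calibration, job_done, recognise, cut_out, mark_of, grasp_offset gives the robot as it stands.
- The arm moves only by the tool servo_tool, never from a script. Its argument "moves" is a list of rows, each a list of 3 entries, a list of its own where there are three numbers: the turn, a rotation vector about the tool's x, y, z in degrees, then the shift along the tool's x, y, z in m, then the opening in per cent of the stroke, from 0 (shut) to 100 (fully open). In form: [[[ax, ay, az], [x, y, z], claw], ...]. A call has 1 to 12 rows; each row shifts and turns the commanded pose from where the row before left it, along the tool's axes as they then stand; what a row does not reach is not made up. A row lasts 1/10 s, in which the tool goes at most 50 mm and 8.59 degrees, less where a joint would pass 70% of its speed; a pose out of reach is approached as far as the arm can. A call is refused whole if a number of a shift passes 0.05 or a number of a turn 8.59, either way. A call with a gripper value outside its range is refused whole. The fingers move at their own pace and stop on an object; "force" is the grip in N (left out, the last holds). Time passes only in rows, so rows that do not move let the fingers close. It gives the time, the measured TCP pose, the force, the opening and the grip force at its end, in the units of the state.
- get_obs(): the state, without advancing time (a new reading comes with each control period).
- camera(name): name is "side" or "top" or "wrist"; returns (picture, depth): 480x640x3 uint8, red, green, blue; 480x640 float32, m along the optical axis (not along the pixel's ray), 0 where there is no reading.
- calibration(name): a dict with "camera_matrix" (3x3 intrinsics, pixels), "dist" ([k1, k2, p1, p2, k3] as OpenCV has them; the pictures are not rectified), "R" (3x3) and "t" (3): a world point X has camera coordinates R X + t. Camera axes: x right, y down, z forward; pixel columns grow to the right and rows downward; lengths in m; the calibration is good to about 2 mm. A picture is of the moment at which its call begins: read the wrist's pose just before it. calibration takes no time and is no camera call; for the wrist camera it gives the pose at the moment of the call.
- job_done(): hands the job in; it is judged then, once.
Trained networks look in the newest picture that a camera, given by its name, has taken for a name from the list of things; names that differ only in an ending like _2 or _b are one class to them, and where a whole thing is asked for, a point or a joint stands for the part that bears it (a point fixed in the world has none). Each returns a list of dicts, best first, with "score" (0 to 1); they miss things now and then, are a little off and sometimes report something else, mostly with a low value. They report only what shows in the picture. A call takes as long as a camera call. They do not tell look-alikes from the thing itself.
- recognise(name, camera): "xyz" ([x, y, z] in m, in the coordinates of the camera as it stood for that picture, good to about 4 mm: the middle of the surface that is visible of it).
- cut_out(name, camera): "mask" (480x640 bool, what is visible of it).
- mark_of(name, camera): "xyz" ([x, y, z] in m, in the coordinates of the camera as it stood for that picture, good to about 4 mm: a listed point, or the origin of a listed thing).
The state is a dict: "time": time; "q": joint angles; "qd": joint speeds; "joint_efforts": joint torques, N m; "ee_pos": TCP position; "tcp_rot": TCP orientation; "wrist_force": force on the tool from outside, world axes, zero at the start; "torque": the same for the moment, N m; "opening": finger opening in m; "grasp_force": force on a finger pad.
Only numpy, scipy, OpenCV 4.12 (cv2) and the standard library are available. Lean on these libraries where they do the work, as an engineer would, in place of code of your own. Each camera call takes 0.05 s, during which the arm holds its last target. There are 200 camera calls.

## Working session

There is one attempt and no reset: what is moved stays moved. The work goes in short steps, Python scripts to look and compute and a tool call to move; the robot and the scene stay as the last step left them, time stands still between calls to the robot, and variables do not carry over. Pictures are saved under pics/ and viewed, at most 10 in all, crops included, and the job is handed in when it is done.

Besides the shell and the picture viewer there is one more tool, called after ">>>" in YAML: its name, and indented under it one key for each argument. servo_tool: Moves the arm, as the interface text tells. Its arguments: {"type":"object","properties":{"moves":{"type":"array"},"force":{"type":"number"}},"required":["moves"]}

```bash
mkdir -p pics; cat > h.py <<'E'
import numpy as np, cv2
from workcell import *
def w(c,p):
    return np.array(c["R"]).T@(np.array(p)-np.array(c["t"]))
def px(c,P):
    r=cv2.Rodrigues(np.array(c["R"]))[0]
    return cv2.projectPoints(np.array(P,float).reshape(-1,3),r,np.array(c["t"],float),np.array(c["camera_matrix"]),np.array(c["dist"]))[0].reshape(-1,2)
E
python3 - <<'E'
from h import *
print(grasp_offset, get_obs())
for n in ("side","top"):
    c=calibration(n); im,d=camera(n); cv2.imwrite(f"pics/{n}0.png",im[:,:,::-1])
    for t in ("return_box","deck_edge","bin_floor","flap_hinge","flap_middle","tape_measure","tape_measure_middle"):
        for r in mark_of(t,n)[:3]:
            p=w(c,r["xyz"]); print(n,t,round(r["score"],2),p.round(3),px(c,p).round()[0])
E
```

```text
0.0187 {'time': 0.0, 'q': array([ 6.96709372e+01,  5.01182383e+00,  1.00347191e+01,  9.50997210e+01,
       -2.19524681e-04,  8.99990517e+01]), 'qd': array([ 0.1188352 ,  0.04016267, -0.01430559,  0.02063653,  0.05626795,
        0.00574216]), 'joint_efforts': array([-1.56568887e-03, -5.20398688e+01,  4.64795423e+01,  1.66603649e-02,
       -2.91737126e-05,  3.07589585e-05]), 'ee_pos': array([0.19099801, 0.51552776, 0.2305785 ]), 'tcp_rot': array([-1.79923174e+02,  2.18252992e-04,  1.59671886e+02]), 'wrist_force': array([ 0.19511423, -0.26464269,  0.81799092]), 'torque': array([-0.03254919, -0.0066559 ,  0.0173785 ]), 'grasp_force': 0.0, 'opening': 0.0854773992791581}
side return_box 0.69 [ 0.596 -0.073 -0.002] [321. 303.]
side deck_edge 0.71 [ 0.596 -0.067  0.075] [320. 267.]
side flap_hinge 0.61 [0.586 0.011 0.106] [300. 239.]
side flap_middle 0.74 [ 0.6   -0.067  0.105] [322. 252.]
side tape_measure 0.78 [ 0.538 -0.116  0.074] [301. 283.]
side tape_measure 0.75 [ 0.853 -0.069  0.001] [427. 279.]
side tape_measure 0.6 [ 0.409 -0.25   0.001] [256. 377.]
side tape_measure_middle 0.96
[... 152 characters left out ...]
] [300. 262.]
top return_box 0.79 [ 0.596 -0.069  0.001] [361. 249.]
top deck_edge 0.74 [ 0.599 -0.07   0.078] [364. 243.]
top deck_edge 0.2 [ 0.596 -0.07   0.   ] [361. 249.]
top bin_floor 0.65 [ 0.682 -0.057  0.005] [356. 207.]
top flap_hinge 0.56 [0.588 0.01  0.107] [321. 246.]
top flap_middle 0.72 [ 0.599 -0.07   0.077] [364. 243.]
top tape_measure 0.96 [ 0.853 -0.071  0.   ] [364. 127.]
top tape_measure 0.94 [ 0.539 -0.114  0.079] [387. 275.]
top tape_measure 0.76 [ 0.409 -0.25   0.004] [449. 344.]
top tape_measure_middle 0.82 [ 0.536 -0.113  0.109] [388. 276.]
top tape_measure_middle 0.69 [ 0.41  -0.249  0.027] [451. 344.]
top tape_measure_middle 0.61 [ 0.856 -0.075  0.02 ] [366. 123.]
```

View pics/top0.png

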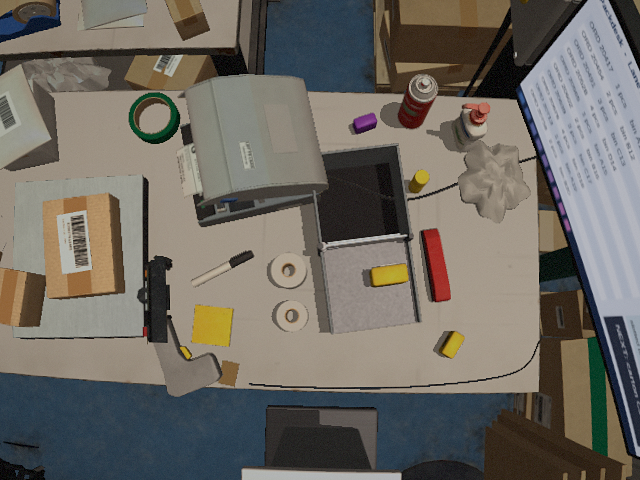

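View pics/side0.png

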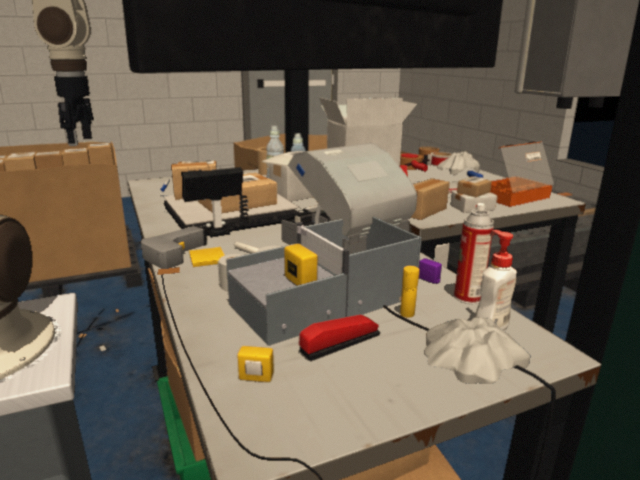

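```bash
python3 - <<'E'
from h import *
for n in ("top",):
    im=cv2.imread(f"pics/{n}0.png"); cv2.imwrite("pics/crop.png",cv2.resize(im[185:320,290:470],None,fx=4,fy=4,interpolation=cv2.INTER_CUBIC))
c=calibration("top")
# box-frame estimate via depth: side walls edges, etc.
im,d=camera("top"); K=np.array(c["camera_matrix"])
vv,uu=np.mgrid[0:480,0:640]
n=cv2.undistortPoints(np.stack([uu.ravel(),vv.ravel()],1).astype(np.float64)[:,None],K,np.array(c["dist"]))[:,0]
P=np.c_[n,np.ones(len(n))]*d.ravel()[:,None]
W=(P-np.array(c["t"]))@np.array(c["R"]); W[d.ravel()==0]=np.nan
np.save("W.npy",W.reshape(480,640,3).astype(np.float32))
print("cam",w(c,[0,0,0]))
def sel(lo,hi):
    return W[np.all((W>lo)&(W<hi),axis=1)]
tp=sel([.48,-.17,.128],[.585,-.05,.15]); print("tape top",len(tp),tp.mean(0),cv2.minAreaRect((tp[:,:2]*1000).astype(np.float32)))
bw=sel([.40,-.2,.122],[.80,.06,.135]); print("bin walls rim",len(bw),cv2.minAreaRect((bw[:,:2]*1000).astype(np.float32)))
dw=sel([.42,-.2,.088],[.58,.06,.105]); print("deck walls",len(dw),cv2.minAreaRect((dw[:,:2]*1000).astype(np.float32)))
E
```

```text
cam [0.45256159 0.00523354 1.23534712]
tape top 688 [ 0.53660513 -0.11218865  0.13697684] ((537.5098266601562, -112.88618469238281), (35.228981018066406, 66.70451354980469), 8.948699951171875)
bin walls rim 1131 ((640.4637451171875, -48.36302185058594), (258.654052734375, 200.3402862548828), 8.902556419372559)
deck walls 481 ((516.3886108398438, -83.29054260253906), (154.9632568359375, 169.86842346191406), 8.955422401428223)
```

Candidates: the yellow block on the deck at (389,275) in top, a smaller yellow one on the bench at (452,344), and a purple one at (364,123). I choose the one on the deck, and check it with a crop. A grey printer stands left of the bin, so I'll check its clearance too.

View pics/crop.png

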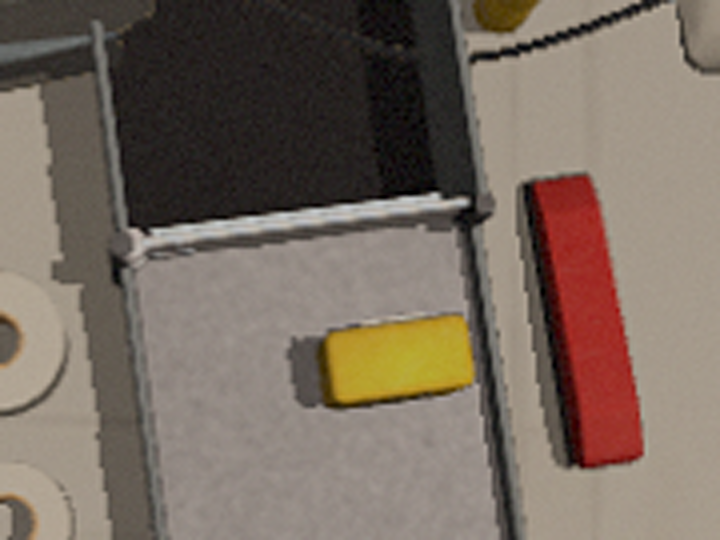

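```bash
python3 - <<'E'
from h import *
W=np.load("W.npy").reshape(-1,3); W=W[~np.isnan(W[:,0])]
yaw=np.radians(8.95); R=np.array([[np.cos(yaw),-np.sin(yaw)],[np.sin(yaw),np.cos(yaw)]])
o=np.array([.5955,-.0705])
B=np.c_[(W[:,:2]-o)@R,W[:,2]]*1000
m=(B[:,2]>150)&(abs(B[:,0])<300)&(abs(B[:,1])<300)
q=B[m]
for x0 in range(-50,250,30):
    s=q[(q[:,0]>=x0)&(q[:,0]<x0+30)]
    if len(s): print(x0,"tall pts min y",s[:,1].min().round(),"max z",s[:,2].max().round())
s=B[(B[:,2]>128)&(B[:,0]>-110)&(B[:,0]<-25)&(abs(B[:,1])<76)]
print("tape",cv2.minAreaRect(s[:,:2].astype(np.float32)))
s=B[(B[:,2]>118)&(B[:,2]<150)&(abs(B[:,0])<12)&(abs(B[:,1])<85)]
print("flap line fit",np.polyfit(s[:,1],s[:,0],1),len(s),s[:,1].min(),s[:,1].max())
for lo,hi in((-95,-70),(70,95)):
    s=B[(B[:,2]>88)&(B[:,2]<104)&(B[:,0]>-155)&(B[:,0]<-15)&(B[:,1]>lo)&(B[:,1]<hi)]
    print("wall",np.polyfit(s[:,0],s[:,1],1))
phi=46
for name,mid in (("start",(-67,5)),("end",(32,5))):
    print(name,o+R@(np.array(mid)/1000))
E
```

```text
-50 tall pts min y -236.0 max z 691.0
-20 tall pts min y -231.0 max z 714.0
10 tall pts min y -226.0 max z 739.0
40 tall pts min y -222.0 max z 756.0
70 tall pts min y -229.0 max z 758.0
100 tall pts min y -232.0 max z 758.0
130 tall pts min y -207.0 max z 733.0
160 tall pts min y 60.0 max z 257.0
190 tall pts min y -255.0 max z 612.0
220 tall pts min y -239.0 max z 564.0
tape ((-63.878273010253906, -32.848411560058594), (66.70452117919922, 35.22896957397461), 89.99864959716797)
flap line fit [0.00433021 3.09316759] 502 -84.62761771207606 84.50438537535466
wall [ 4.13790897e-03 -8.13220549e+01]
wall [-3.05094114e-03  8.17317906e+01]
start [ 0.5285379  -0.07598423]
end [ 0.62633252 -0.06058256]
```

The crop shows the larger yellow block square to the lane, near the right wall, with the flap shut. I'll check what the tall points are before moving.

```bash
python3 - <<'E'
from h import *
W=np.load("W.npy"); z=W[...,2]
for a,b in((.15,.3),(.3,.5),(.5,1.)):
    m=((z>a)&(z<b)&(abs(W[...,0])<1.0)&(abs(W[...,1])<.8)).astype(np.uint8)
    n,l,s,_=cv2.connectedComponentsWithStats(m)
    for i in range(1,n):
        if s[i,4]>60:
            p=W[l==i]; print(a,b,s[i,4],"u,v",s[i,:4],"min",p.min(0).round(2),"max",p.max(0).round(2))
E
```

```text
0.15 0.3 14850 u,v [177  74 152 133] min [0.64 0.   0.15] max [0.89 0.27 0.26]
0.15 0.3 752 u,v [407  74  31  32] min [ 0.85 -0.2   0.15] max [ 0.91 -0.14  0.2 ]
0.15 0.3 231 u,v [462 103  28  15] min [ 0.83 -0.29  0.15] max [ 0.85 -0.24  0.19]
0.15 0.3 1695 u,v [143 260  25  84] min [0.4  0.27 0.15] max [0.55 0.33 0.2 ]
0.15 0.3 154 u,v [ 25 465  20  15] min [0.17 0.44 0.25] max [0.19 0.48 0.3 ]
0.3 0.5 1493 u,v [510   0  41  66] min [ 0.82 -0.29  0.41] max [ 0.93 -0.26  0.5 ]
0.3 0.5 6050 u,v [513  76 127 384] min [ 0.27 -0.41  0.45] max [ 0.77 -0.25  0.5 ]
0.3 0.5 469 u,v [  0 458  44  22] min [0.17 0.44 0.3 ] max [0.22 0.52 0.39]
0.5 1.0 27616 u,v [523   0 117 440] min [ 0.3 -0.4  0.5] max [ 0.88 -0.25  0.76]
```

>>> servo_tool:
  moves:
    - [[0,0,5],[0,0,-0.02],100]
    - [[0,0,5],[0,-0.03,0],100]
    - [[0,0,5],[0,-0.03,0],100]
    - [[0,0,1.67],[0,-0.03,0],100]
    - [[0,0,0],[0,0,0],100]

```text
time: 1.35
ee_pos: [0.1445, 0.4363, 0.2524]
tcp_rot: [179.9, -0.0, 143.0]
wrist_force: [0.9, 0.8, 0.5]
opening: 0.0856
grasp_force: 0.0
```

>>> servo_tool:
  moves:
    - [[0,0,0],[-0.04,-0.0115,0],100]
    - [[0,0,0],[-0.04,-0.0115,0],100]
    - [[0,0,0],[-0.04,-0.0115,0],100]
    - [[0,0,0],[-0.04,-0.0115,0],100]
    - [[0,0,0],[-0.04,-0.0115,0],100]
    - [[0,0,0],[-0.04,-0.0115,0],100]
    - [[0,0,0],[-0.04,-0.0115,0],100]
    - [[0,0,0],[-0.04,-0.0115,0],100]
    - [[0,0,0],[-0.04,-0.0115,0],100]
    - [[0,0,0],[-0.04,-0.0115,0],100]
    - [[0,0,0],[-0.04,-0.0115,0],100]
    - [[0,0,0],[-0.04,-0.0115,0],100]

```text
time: 2.55
ee_pos: [0.4473, 0.0374, 0.2514]
tcp_rot: [180.0, 0.0, 143.0]
wrist_force: [0.4, 1.6, -0.0]
opening: 0.0856
grasp_force: 0.0
```

>>> servo_tool:
  moves:
    - [[0,0,0],[-0.04,-0.0115,0],100]
    - [[0,0,0],[-0.04,-0.0115,0],100]
    - [[0,0,0],[0,0,0],100]
    - [[0,0,0],[0,0,0],100]

```text
time: 2.95
ee_pos: [0.4965, -0.0281, 0.2507]
tcp_rot: [-180.0, -0.1, 142.9]
wrist_force: [-0.4, 0.4, -0.1]
opening: 0.0856
grasp_force: 0.0
```

>>> servo_tool:
  moves:
    - [[0,0,0],[-0.027,-0.0095,0.02],100]
    - [[0,0,0],[-0.027,-0.0095,0.02],100]
    - [[0,0,0],[0,0,0],100]
    - [[0,0,0],[0,0,0],100]

```text
time: 3.35
ee_pos: [0.5273, -0.0743, 0.2112]
tcp_rot: [-180.0, -0.1, 143.0]
wrist_force: [-0.1, 0.1, 0.4]
opening: 0.0852
grasp_force: 0.0
```

```bash
python3 - <<'E'
from h import *
o=np.array([.5955,-.0705]);yaw=np.radians(8.95); R=np.array([[np.cos(yaw),-np.sin(yaw)],[np.sin(yaw),np.cos(yaw)]])
print(get_obs()["ee_pos"],get_obs()["tcp_rot"],get_obs()["q"].round())
for n in("wrist","top","side"):
    c=calibration(n); im,d=camera(n); cv2.imwrite(f"pics/{n}1.png",im[:,:,::-1])
    for t in ("deck_edge","flap_hinge","flap_middle","tape_measure_middle"):
        for r in mark_of(t,n)[:2]:
            p=w(c,r["xyz"]); print(n,t,round(r["score"],2),p.round(3),"box",((p[:2]-o)@R).round(3),px(c,p).round()[0])
E
```

```text
[ 0.52733143 -0.07428703  0.2112318 ] [-1.79986687e+02 -5.35752324e-02  1.43021664e+02] [-8.  2.  5. 93.  0. 29.]
wrist deck_edge 0.56 [ 0.598 -0.071  0.077] box [ 0.002 -0.001] [389. 293.]
wrist flap_hinge 0.72 [0.583 0.009 0.105] box [-0.     0.081] [486. 225.]
wrist flap_middle 0.8 [ 0.6   -0.066  0.102] box [0.005 0.004] [401. 308.]
wrist tape_measure_middle 0.76 [ 0.541 -0.111  0.107] box [-0.06  -0.031] [296. 283.]
wrist tape_measure_middle 0.7 [ 0.408 -0.248  0.024] box [-0.212 -0.147] [ 74. 217.]
top flap_hinge 0.68 [0.588 0.01  0.111] box [0.005 0.08 ] [322. 246.]
top flap_hinge 0.26 [ 0.55   0.072 -0.003] box [-0.023  0.147] [291. 271.]
top tape_measure_middle 0.86 [ 0.856 -0.074  0.021] box [ 0.257 -0.044] [366. 123.]
top tape_measure_middle 0.66 [ 0.411 -0.251  0.025] box [-0.211 -0.15 ] [452. 344.]
side deck_edge 0.96 [ 0.592 -0.067  0.078] box [-0.003  0.004] [318. 266.]
side flap_hinge 0.63 [0.586 0.008 0.107] box [0.003 0.079] [300. 239.]
side flap_hinge 0.23 [0.459 0.062 0.003] box [-0.115  0.152] [234. 285.]
side flap_middle 0.4 [ 0.538 -0.113  0.076] box [-0.063 -0.033] [301. 281.]
side tape_measure_middle 0.78 [ 0.854 -0.072  0.02 ] box [ 0.255 -0.041] [429. 272.]
side tape_measure_middle 0.66 [ 0.538 -0.107  0.109] box [-0.062 -0.027] [300. 263.]
```

View pics/wrist1.png

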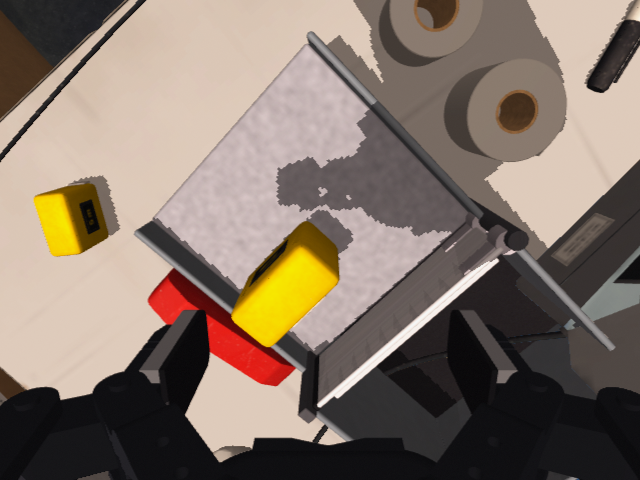

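The wrist view shows the tape measure at (290,285), the flap's upper edge from (320,400) to (495,262), and the hinge at (515,238). The fingers at (180,360) and (475,360) will come down behind the tape and on the empty left deck. I go straight down.

>>> servo_tool:
  moves:
    - [[0,0,0],[0,0,0.02],100]
    - [[0,0,0],[0,0,0.02],100]
    - [[0,0,0],[0,0,0.02],100]
    - [[0,0,0],[0,0,0.02],100]
    - [[0,0,0],[0,0,0.02],100]
    - [[0,0,0],[0,0,0.015],100]
    - [[0,0,0],[0,0,0.01],100]
    - [[0,0,0],[0,0,0],100]
    - [[0,0,0],[0,0,0],100]

```text
time: 5.0
ee_pos: [0.528, -0.0751, 0.0869]
tcp_rot: [180.0, 0.0, 143.0]
wrist_force: [0.5, 0.8, 1.1]
opening: 0.0854
grasp_force: 0.0
```

```bash
python3 - <<'E'
from h import *
s=get_obs();print(s["ee_pos"],s["tcp_rot"],s["wrist_force"])
ims=[]
for n,b in(("top",(185,320,290,470)),("side",(180,330,200,400))):
    im,d=camera(n); a=im[b[0]:b[1],b[2]:b[3],::-1]; ims.append(cv2.resize(a,(390,300),interpolation=cv2.INTER_CUBIC))
cv2.imwrite("pics/c2.png",np.hstack(ims))
E
```

```text
[ 0.52803984 -0.07506416  0.0868605 ] [1.79986257e+02 2.79412194e-02 1.42998092e+02] [0.51163523 0.77785491 1.10219384]
```

View pics/c2.png

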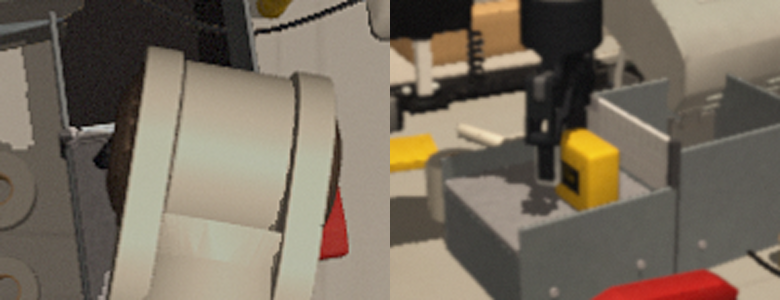

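>>> servo_tool:
  moves:
    - [[0,0,0],[-0.0042,0.0043,0],100]
    - [[0,0,0],[-0.0042,0.0043,0],100]
    - [[0,0,0],[-0.0042,0.0043,0],100]
    - [[0,0,0],[-0.0042,0.0043,0],100]
    - [[0,0,0],[-0.0042,0.0043,0],100]
    - [[0,0,0],[-0.0042,0.0043,0],100]
    - [[0,0,0],[-0.0042,0.0043,0],100]
    - [[0,0,0],[-0.0042,0.0043,0],100]
    - [[0,0,0],[0,0,0],100]

```text
time: 6.0
ee_pos: [0.5762, -0.0677, 0.086]
tcp_rot: [180.0, 0.0, 143.0]
wrist_force: [-0.2, -1.0, 0.8]
opening: 0.0856
grasp_force: 0.6
```

```bash
python3 - <<'E'
from h import *
s=get_obs();print(s["ee_pos"],s["tcp_rot"],s["wrist_force"])
o=np.array([.5965,-.0705]);yaw=np.radians(8.95); R=np.array([[np.cos(yaw),-np.sin(yaw)],[np.sin(yaw),np.cos(yaw)]])
print("tcp box",(s["ee_pos"][:2]-o)@R)
ims=[]
for n,b in(("wrist",(0,480,0,640)),("side",(180,330,200,400))):
    c=calibration(n); im,d=camera(n); a=im[b[0]:b[1],b[2]:b[3],::-1]; ims.append(cv2.resize(a,(390,300),interpolation=cv2.INTER_AREA))
    for t in ("tape_measure_middle","flap_middle"):
        for r in mark_of(t,n)[:3]:
            p=w(c,r["xyz"]); print(n,t,round(r["score"],2),p.round(3),"box",((p[:2]-o)@R).round(3))
cv2.imwrite("pics/c3.png",np.hstack(ims))
E
```

```text
[ 0.57618156 -0.06767261  0.08602961] [1.79987081e+02 1.98036868e-02 1.43011811e+02] [-0.16712355 -0.95807004  0.76968657]
tcp box [-0.01963119  0.00595395]
wrist flap_middle 0.75 [ 0.639 -0.043  0.105] box [0.047 0.021]
side tape_measure_middle 0.81 [ 0.579 -0.105  0.11 ] box [-0.023 -0.031]
side tape_measure_middle 0.77 [ 0.41  -0.249  0.026] box [-0.212 -0.147]
side tape_measure_middle 0.72 [ 0.852 -0.071  0.021] box [ 0.253 -0.04 ]
side flap_middle 0.6 [ 0.641 -0.051  0.104] box [0.047 0.012]
```

View pics/c3.png

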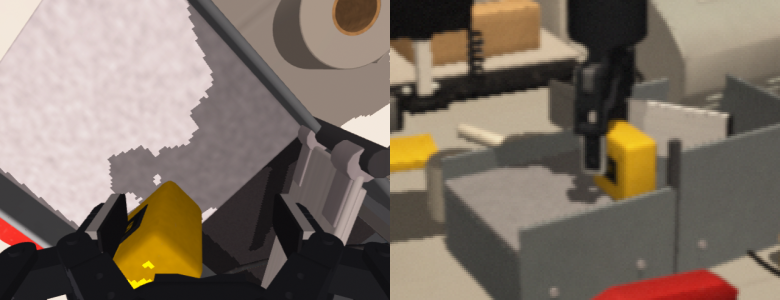

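The side view shows the finger holding the flap at about 0.7 rad, with the tape at box x of about -23 mm and still upright. I keep pushing.

>>> servo_tool:
  moves:
    - [[0,0,0],[-0.0042,0.0043,0],100]
    - [[0,0,0],[-0.0042,0.0043,0],100]
    - [[0,0,0],[-0.0042,0.0043,0],100]
    - [[0,0,0],[-0.0042,0.0043,0],100]
    - [[0,0,0],[-0.0042,0.0043,0],100]
    - [[0,0,0],[-0.0042,0.0043,0],100]
    - [[0,0,0],[0,0,0],100]
    - [[0,0,0],[0,0,0],100]

```text
time: 7.1
ee_pos: [0.6113, -0.0624, 0.0862]
tcp_rot: [180.0, 0.0, 143.0]
wrist_force: [1.0, -2.1, 0.2]
opening: 0.0851
grasp_force: 0.7
```

```bash
python3 - <<'E'
from h import *
s=get_obs();print(s["ee_pos"],s["wrist_force"])
o=np.array([.5965,-.0705]);yaw=np.radians(8.95); R=np.array([[np.cos(yaw),-np.sin(yaw)],[np.sin(yaw),np.cos(yaw)]])
print("tcp box",(s["ee_pos"][:2]-o)@R)
ims=[]
for n,b in(("wrist",(0,480,0,640)),("side",(180,330,200,400))):
    c=calibration(n); im,d=camera(n); a=im[b[0]:b[1],b[2]:b[3],::-1]; ims.append(cv2.resize(a,(390,300),interpolation=cv2.INTER_AREA))
    for t in ("tape_measure_middle","flap_middle"):
        for r in mark_of(t,n)[:3]:
            p=w(c,r["xyz"]); print(n,t,round(r["score"],2),p.round(3),"box",((p[:2]-o)@R).round(3))
cv2.imwrite("pics/c4.png",np.hstack(ims))
E
```

```text
[ 0.61134753 -0.06238978  0.08620545] [ 0.98292301 -2.11229729  0.19692695]
tcp box [0.01592848 0.00570161]
wrist tape_measure_middle 0.63 [ 0.652 -0.092  0.021] box [ 0.051 -0.03 ]
wrist flap_middle 0.95 [ 0.658 -0.016  0.106] box [0.07  0.044]
side tape_measure_middle 0.84 [ 0.411 -0.249  0.027] box [-0.211 -0.147]
side tape_measure_middle 0.61 [ 0.854 -0.073  0.018] box [ 0.254 -0.042]
side flap_middle 0.85 [ 0.662 -0.018  0.105] box [0.073 0.041]
```

View pics/c4.png

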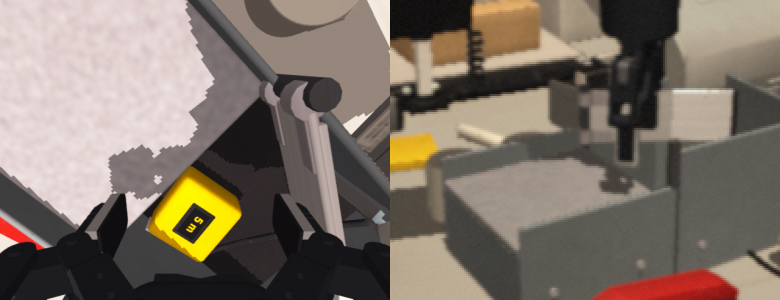

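The tape measure lies flat in the bin (box x 51 mm, z 21 mm), with the flap still held. I retract along the lane, then go up.

>>> servo_tool:
  moves:
    - [[0,0,0],[0.006,-0.0062,0],100]
    - [[0,0,0],[0.006,-0.0062,0],100]
    - [[0,0,0],[0.006,-0.0062,0],100]
    - [[0,0,0],[0.006,-0.0062,0],100]
    - [[0,0,0],[0.006,-0.0062,0],100]
    - [[0,0,0],[0.006,-0.0062,0],100]
    - [[0,0,0],[0.006,-0.0062,0],100]
    - [[0,0,0],[0.006,-0.0062,0],100]
    - [[0,0,0],[0.006,-0.0062,0],100]
    - [[0,0,0],[0.006,-0.0062,0],100]
    - [[0,0,0],[0,0,0],100]
    - [[0,0,0],[0,0,0],100]

```text
time: 8.6
ee_pos: [0.5258, -0.0758, 0.0865]
tcp_rot: [180.0, 0.0, 143.0]
wrist_force: [0.2, -0.1, 0.8]
opening: 0.0851
grasp_force: 0.0
```

>>> servo_tool:
  moves:
    - [[0,0,0],[0,0,-0.02],100]
    - [[0,0,0],[0,0,-0.03],100]
    - [[0,0,0],[0,0,-0.03],100]
    - [[0,0,0],[0,0,-0.03],100]
    - [[0,0,0],[0,0,-0.03],100]
    - [[0,0,0],[0,0,-0.02],100]
    - [[0,0,0],[0,0,0],100]
    - [[0,0,0],[0,0,0],100]
    - [[0,0,0],[0,0,0],100]

```text
time: 9.5
ee_pos: [0.5256, -0.0756, 0.245]
tcp_rot: [-180.0, -0.1, 143.0]
wrist_force: [-0.3, 0.1, 0.2]
opening: 0.0851
grasp_force: 0.0
```

```bash
python3 - <<'E'
from h import *
s=get_obs();print(s["time"],s["ee_pos"],s["wrist_force"])
ims=[]
for n,b in(("wrist",(0,480,0,640)),("side",(180,330,200,400))):
    c=calibration(n); im,d=camera(n); a=im[b[0]:b[1],b[2]:b[3],::-1]; ims.append(cv2.resize(a,(390,300),interpolation=cv2.INTER_AREA))
    for t in ("tape_measure_middle","flap_middle"):
        for r in mark_of(t,n)[:3]:
            p=w(c,r["xyz"]); print(n,t,round(r["score"],2),p.round(3))
cv2.imwrite("pics/c5.png",np.hstack(ims))
E
```

```text
9.5 [ 0.52560195 -0.07562572  0.24502667] [-0.31399821  0.1345622   0.18319483]
wrist tape_measure_middle 0.92 [ 0.41  -0.25   0.023]
wrist tape_measure_middle 0.81 [ 0.656 -0.094  0.023]
wrist flap_middle 0.74 [ 0.621 -0.111  0.023]
wrist flap_middle 0.66 [ 0.597 -0.066  0.102]
wrist flap_middle 0.56 [0.585 0.013 0.104]
side tape_measure_middle 0.9 [ 0.407 -0.25   0.025]
side tape_measure_middle 0.81 [ 0.855 -0.074  0.022]
side flap_middle 0.85 [ 0.6   -0.069  0.106]
```

View pics/c5.png

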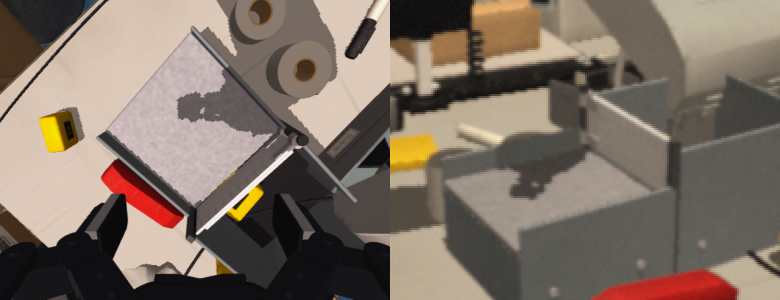

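The flap is shut, the tape measure is in the bin, and the other things have not moved.

```bash
python3 -c "
from workcell import *
print(job_done())"
```

```text
the job is handed in; nothing more can be done
None
```

I handed the job in at about 9.5 s: the tape measure lies in the bin, the flap is shut again, and the other things look unmoved in the last pictures; the verdict itself was not shown.

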